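Open the lamp shutter to its second stop and switch the lamp on

TASK

Give the microscope full light: on the control box with the wide paddle lever, push the lever along its slot with the fingertips, past the first click-stop half way, right to the second stop at the other end of the slot. Then press the round button on the same box fully down and let it come up again. Only push: do not pinch the lever, leave the other box's ball-ended lever where it stands, and do not move the small things standing round the boxes.

Things in the scene. Friction and masses are not known exactly. Their poses are not given: they have to be found in the camera images.
- shutter_box: control box with the wide paddle lever and the button: grey housing fixed to the table, 140 (x) x 110 (y) x 50 (z) mm on a thin foot plate. Origin: centre of its underside, z up. Its x axis runs along the lever's slot, from shut to second stop; the slot lies at y = +22 mm in the top, with cross notches at its three stops. The two boxes may swap places; each is turned up to 0.6 rad
- shutter_lever (a joint): travel of the paddle lever along its box's x axis, m: 0 shut (where it starts), 0.030 first stop (detent), 0.061 second stop, the slot's end. Sprung: about 8 N (10 N if quick) to leave either stop; from half way to the next stop it is drawn into that stop. Only beyond 0.048 is it drawn on to the second stop, where it stays; let go earlier, it slips back to the first stop
- paddle_mid (a point): centre of the lever's black paddle, moving with it. The paddle is 20 mm thick along the box's x, 40 mm wide along y and 30 mm high, from 10 to 40 mm above the box's top; the rear face to be pushed is 10 mm back from this point (-x of the box). At shut it lies at x = -30.5, y = +22, z = 75 mm in the box's frame
- lamp_button (a joint): travel of the round button, m: 0 up, 0.006 fully down; spring-loaded, about 5 N when fully down
- lamp_button_top (a point): centre of the button's flat top (28 mm across, grey, in a black collar on the shutter box's top); at x = -42, y = -34 mm in the box's frame. It is pressed straight down
- dimmer_ball (a point): centre of the 22 mm ball of the other lever, 27 mm above the top of the dimmer box, a second housing of the same size and make that has no button: leave alone
- dimmer_box: the other control box, with the ball-ended lever; same size, frame and slot line as the shutter box, fixed to the table
- objective_can: loose bystander: white can with black lid, 38 mm across, 54 mm high; origin under its centre
- oil_bottle: loose bystander: small brown bottle, 28 mm across, 60 mm high; origin under its centre
- bench_timer: loose bystander: round white timer with black knob, 64 mm across, 49 mm high; origin under its centre
- label_tape: loose bystander: flat roll of tape, 66 mm across, 19 mm high; origin under its centre

How it is judged (in metres and radians):
On the way, in this order (a step that is already met when the one before it is completed fails the run):
1. the paddle lever is pushed past its first stop to the second stop (value of joint shutter_lever above 0.0575 m), for 0.2 s.
2. the round button is pressed down (value of joint lamp_button above 0.0045 m), for 0.05 s.
At the end, for the whole second after the job is handed in: The paddle lever rests at its second stop (within 3.5 mm), the button has come up again (less than 1.5 mm down), the ball-ended lever is within 6 mm of where it stood, and the four small loose things stand upright within 15 mm of where they stood (value of joint shutter_lever above 0.0575 m and value of joint lamp_button below 0.0015 m and distance of dimmer_ball from where it was at the start of the episode below 0.006 m and distance of each of objective_can, oil_bottle, bench_timer, label_tape from where it was at the start of the episode below 0.015 m and angle between each of objective_can, oil_bottle, bench_timer, label_tape's own z axis and vertical below 0.2 rad); the robot touches nothing.
It fails at once if the button is pressed before the lever is at the second stop (value of joint lamp_button above 0.003 m and not (value of joint shutter_lever above 0.0575 m)).
It fails at once if the paddle is pinched: gripped front and rear, or at both ends ((contact force between the fingers and shutter_lever_c1 above 1.5 N and contact force between the fingers and shutter_lever_c2 above 1.5 N) or (contact force between the fingers and shutter_lever_c3 above 1.5 N and contact force between the fingers and shutter_lever_c4 above 1.5 N)).
It fails at once if the ball-ended lever is moved (distance of dimmer_ball from where it was at the start of the episode above 0.008 m).
It fails at once if a bystander is pushed away, carried or lifted (distance of any of objective_can, oil_bottle, bench_timer, label_tape from where it was at the start of the episode above 0.02 m).
It also fails if it takes over 48 s, if anything falls off the work surface, if the arm or the gripper's body presses on something with over 40 N, if the wrist force passes 120 N, or if a joint passes its speed limit or range.

ROBOT

A 6-joint arm with a two-finger parallel gripper is mounted at the origin on a cart in front of the work surface, level with it; the furniture and walls round the work are solid. World frame = base frame: x ahead of the robot, y to its left, z up, the work surface at z = 0. Lengths are in mm, angles in rad, forces in N, time in s.
With the tool pointing down it reaches from about 300 to 775 mm from the base axis. Payload 14.6 kg.
Tool frame: the origin (TCP) lies on the centre line of the jaws, within the pads' length; the fingertips stand manip.tcp_to_tips ahead of it and the grasp point (between the pads) lies 5 mm behind it (manip.tcp_to_tips is the distance from the TCP to the fingertips, in mm); z points along the fingers, y is the direction in which the jaws open and shut (so a half turn about z gives the same grasp; the last joint's range is limited). The gripper opens to 94 mm and grips with 3 to 60 N. Pads are 16 mm wide; open, the fingers measure 119 mm over their backs; the gripper's body (75 mm by 177 mm) begins 78 mm behind the grasp point.
Start: joints at [-1.296, 0.3, 1.521, -0, 1.321, -0.067], TCP at [184.344, -518.176, 219.446] pointing down, gripper open.
Joint ranges: [-3.03, 3.03], [-0.79, 2.21], [0.23, 2.52], [-1.04, 4.18], [0, 3.07], [-2.55, 2.55]. Speed limits (rad/s): [2.22, 2.22, 2.57, 3.14, 3.14, 3.14].

INTERFACE

Orientations are given as [roll, pitch, yaw] about the fixed x, y, z axes, in that order (R = Rz(yaw) Ry(pitch) Rx(roll)).
In Python, from cell import manip, optics, workorder gives the robot as it stands. The module is installed in compiled form; this text tells all that it offers.
- The arm moves only by the tool jog_arm, never from a script. Its argument "deltas" is text: rows parted by semicolons, each of 5 numbers parted by spaces: the shift along the tool's x, y, z in mm, then the turn about the tool's z in rad, then the finger opening in mm, from 0 to 94. In form: tx ty tz twist grip; .... A call has exactly 10 rows; each row is the pose to reach, as a shift and turn from the pose commanded when the call began, along the tool's axes at that moment; what a row does not reach only later rows make up. A row lasts 1/8 s, in which the tool goes at most 62.5 mm and 10.7 degrees, less where a joint would pass 70% of its speed; a pose out of reach is approached as far as the arm can. A call with a gripper value outside its range is refused whole. The fingers move at their own pace and stop on an object; "squeeze" is the grip in N (left out, the last holds). Time passes only in rows, so rows that repeat a pose let the fingers close, or fill a call up. It gives the time, the measured TCP pose, the force and the opening at its end, in the units of the state.
- manip.read_state(): the state, without advancing time (a new reading comes with each control period).
- optics.camera(name): name is "scene" or "top" or "wrist"; returns (picture, depth): 420x560x3 uint8, red, green, blue; 420x560 float32, mm along the optical axis (not along the pixel's ray), 0 where there is no reading.
- optics.get_calibration(name): a dict with "intrinsics" (3x3 intrinsics, pixels), "dist_coeffs" ([k1, k2, p1, p2, k3] as OpenCV has them; the pictures are not rectified), "R" (3x3) and "t" (3): a world point X has camera coordinates R X + t; the wrist camera has in their place "hand_eye" (4x4, takes a point from camera to tool coordinates, whose origin is the TCP and whose axes are the flange's). Camera axes: x right, y down, z forward; pixel columns grow to the right and rows downward; lengths in mm; the calibration is good to about 2 mm. A picture is of the moment at which its call begins: read the wrist's pose just before it. get_calibration takes no time and is no camera call.
- workorder.sign_off(): hands the job in, once; it reports no verdict.
The state is a dict: "clock": time; "joints": joint angles; "qd": joint speeds; "effort": joint torques, N m; "eef_pos": TCP position; "eef_rot": TCP orientation; "wrist_force": force on the tool from outside, world axes, zero at the start; "moment": the same for the moment, N m; "finger_gap": finger opening in mm.
Only numpy, scipy, OpenCV 4.12 (cv2) and the standard library are available. Lean on these libraries where they do the work, as an engineer would, in place of code of your own. Each camera call takes 0.05 s, during which the arm holds its last target.

## Working session

There is one attempt and no reset: what is moved stays moved. The work goes in short steps, Python scripts to look and compute and a tool call to move; the robot and the scene stay as the last step left them, time stands still between calls to the robot, and variables do not carry over. Pictures are saved under pics/ and viewed, and the job is handed in when it is done.

Besides the shell and the picture viewer there is one more tool, called after ">>>" as name(argument=value, ...) on one line, values as JSON. jog_arm: Moves the arm, as the interface text tells. Its arguments: {"type":"object","properties":{"deltas":{"type":"string"},"squeeze":{"type":"number"}},"required":["deltas"]}

```bash
mkdir -p pics; python3 - <<'E'
from cell import manip, optics
import cv2,numpy as np
print(manip.read_state(), manip.tcp_to_tips)
for n in ("top","scene"):
    p,d=optics.camera(n); cv2.imwrite(f"pics/{n}0.png",p[:,:,::-1]); np.save(f"pics/{n}0.npy",d); 
    print(n,optics.get_calibration(n))
E
```

```text
{'clock': 0.0, 'joints': array([-1.29558440e+00,  3.00500033e-01,  1.52155877e+00,  1.51145646e-05,
        1.32073983e+00, -6.66165789e-02]), 'qd': array([ 0.0001676 ,  0.00044302,  0.0001421 , -0.00055535,  0.00050341,
       -0.00152451]), 'effort': array([ 2.00848626e-03, -5.31809449e+01, -3.52735913e+01,  7.08672800e-02,
        2.43178447e-02, -7.34999594e-05]), 'eef_pos': array([ 184.29037204, -517.94247818,  218.87990129]), 'eef_rot': array([-3.14039033e+00, -9.48860521e-05,  3.41824696e-01]), 'wrist_force': array([ 0.05742625,  0.0119242 , -0.28349515]), 'moment': array([ 0.00914726, -0.03487234,  0.03087794]), 'finger_gap': 93.81339648669157} 14.0
top {'intrinsics': array([[470.75420553,   0.        , 289.18766803],
       [  0.        , 470.75420553, 208.53367095],
       [  0.        ,   0.        ,   1.        ]]), 'dist_coeffs': array([-0.13125843,  0.        ,  0.        ,  0.        ,  0.        ]), 'R': array([[ 0.00981201, -0.99972744, -0.02118441],
       [-0.98226588, -0.00566942, -0.18740757],
       [ 0.18723638,  0.02264757, -0.98205378]]), 't': array([ -96.32917594,  516.64499562, 1151.44027505])}
scene {'intrinsics': array([[439.60809685,   0.        , 273.49354427],
       [  0.        , 439.60809685, 211.55754991],
       [  0.        ,   0.        ,   1.        ]]), 'dist_coeffs': array([-0.04102068,  0.        ,  0.        ,  0.        ,  0.        ]), 'R': array([[-0.82214538, -0.56902533,  0.01694574],
       [-0.2838029 ,  0.38387962, -0.87868786],
       [ 0.49349052, -0.72721841, -0.47709589]]), 't': array([377.22587019, 265.60375678, 800.52453828])}
```

View pics/top0.png

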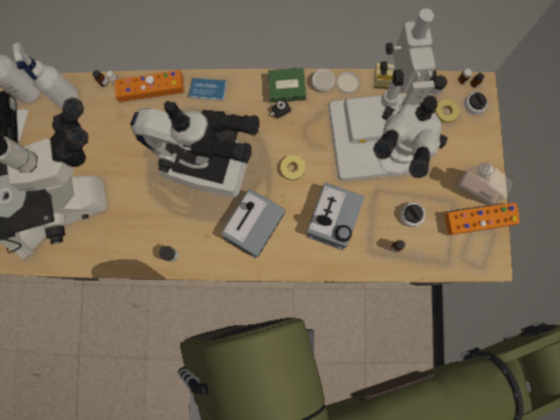

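View pics/scene0.png

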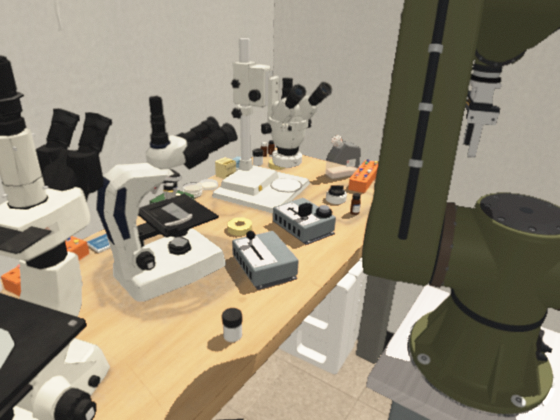

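```bash
python3 - <<'E'
import cv2
p=cv2.imread("pics/top0.png"); cv2.imwrite("pics/crop0.png",cv2.resize(p[120:320,160:420],None,fx=3,fy=3,interpolation=cv2.INTER_CUBIC))
E
```

```text
(no output)
```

View pics/crop0.png

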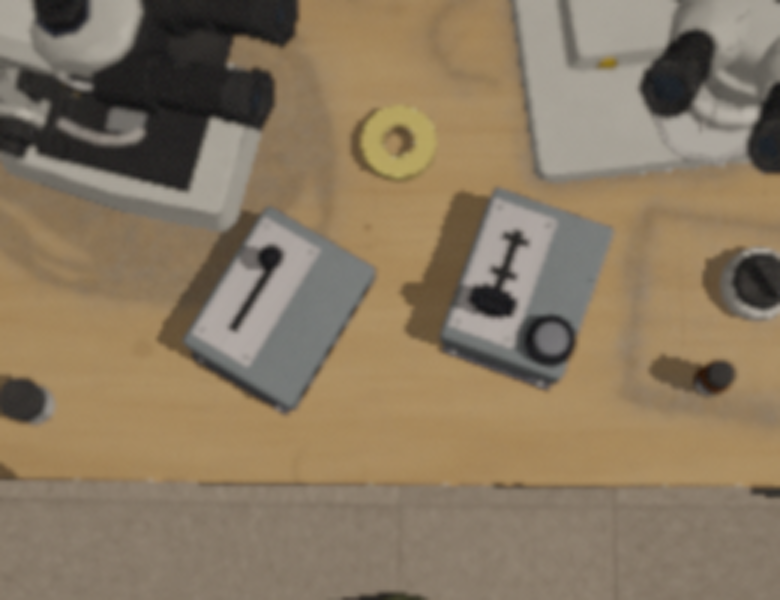

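The shutter box is the right-hand one in the top image. The paddle is at about crop (492,300), the button at (549,339), and the slot runs up to (517,237). I'll enlarge it for precise points.

```bash
python3 - <<'E'
import cv2,numpy as np
p=cv2.imread("pics/top0.png"); c=cv2.resize(p[175:257,295:375],None,fx=7,fy=7,interpolation=cv2.INTER_CUBIC)
for i in range(0,80,10):
    cv2.putText(c,str(295+i),(i*7,10),0,.35,(0,0,255)); cv2.line(c,(i*7,0),(i*7,600),(0,0,255) if 0 else (0,200,200),1)
    cv2.putText(c,str(175+i),(0,i*7+10),0,.35,(0,0,255)); cv2.line(c,(0,i*7),(600,i*7),(0,200,200),1)
cv2.imwrite("pics/crop1.png",c)
E
```

```text
(no output)
```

View pics/crop1.png

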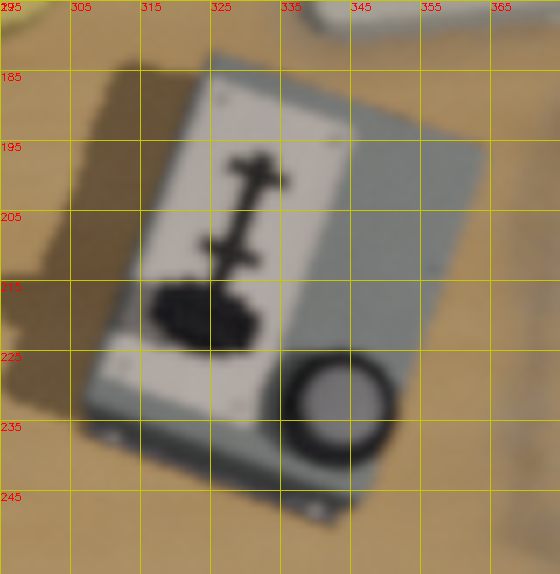

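```bash
cat > h.py <<'E'
import numpy as np,cv2
from cell import optics
C=optics.get_calibration("top")
K,D,R,t=[np.array(C[k]) for k in("intrinsics","dist_coeffs","R","t")]
def proj(P): return cv2.projectPoints(np.array(P,float),cv2.Rodrigues(R)[0],t,K,D)[0][:,0]
def back(px,z):
    n=cv2.undistortPoints(np.array([[px]],float),K,D)[0,0]; r=R.T@np.array([n[0],n[1],1]); o=-R.T@t
    return o+r*(z-o[2])/r[2]
E
python3 - <<'E'
from h import *
from scipy.optimize import least_squares
d=np.load("pics/top0.npy")
def wd(u,v):
    z=np.median(d[v-1:v+2,u-1:u+2]); n=cv2.undistortPoints(np.array([[[u,v]]],float),K,D)[0,0]
    return R.T@(np.array([n[0],n[1],1])*z-t)
for n,(u,v) in dict(button=(343,233),plate=(335,205),paddle=(323,218),grey=(352,205),table=(385,240),can=(413,211),bottle=(398,245)).items(): print(n,wd(u,v).round(1))
zb=wd(343,233)[2]-wd(352,205)[2]+50
obs=np.array([(324.7,182.5),(364.3,196),(307,233),(347,246),(331.7,199.3),(327.5,210.5),(343.2,232.6),(323.6,219)])
M=np.array([(70,55,50),(70,-55,50),(-70,55,50),(-70,-55,50),(30.5,22,50),(-.5,22,50),(-42,-34,zb),(-30.5,22,83)])
def W(q): c,s=np.cos(q[2]),np.sin(q[2]); return np.c_[q[0]+c*M[:,0]-s*M[:,1],q[1]+s*M[:,0]+c*M[:,1],M[:,2]]
r=least_squares(lambda q:(proj(W(q))-obs).ravel(),[450,-120,-.3],loss='soft_l1')
print(zb,r.x,(proj(W(r.x))-obs).round(2)); print(W(r.x).round(1))
for n,p,z in(("can",(413,211),54),("bottle",(398.5,244.5),60),("tape",(292.5,167),19),("dimball",(250,206),77),("timer",(477,102),49)): print(n,back(p,z).round(1))
E
```

```text
button [ 452.  -226.4   71.9]
plate [ 527.1 -209.    48.4]
paddle [ 486.7 -176.3   87.6]
grey [ 527.  -252.1   50.4]
table [ 444.2 -343.7   -2. ]
can [ 513.3 -409.3   45.3]
bottle [ 424.4 -365.2   57.4]
71.46688867816093 [ 504.45804377 -210.21185276  -31.75842152] [[-0.4  -1.25]
 [ 0.57 -0.47]
 [-1.15 -0.98]
 [ 0.16  0.87]
 [-0.32  0.38]
 [-0.13  0.41]
 [ 0.48 -0.15]
 [ 0.51  0.74]]
[[ 588.9 -181.9   50. ]
 [ 551.9 -285.5   50. ]
 [ 457.  -134.9   50. ]
 [ 420.1 -238.5   50. ]
 [ 540.6 -199.7   50. ]
 [ 511.4 -189.3   50. ]
 [ 453.5 -228.1   71.5]
 [ 483.1 -179.2   83. ]]
can [ 511.6 -407.1   54. ]
bottle [ 425.4 -366.    60. ]
tape [635.3 -99.3  19. ]
dimball [517.7   4.8  77. ]
timer [ 814.9 -600.1   49. ]
```

>>> jog_arm(deltas="40 -25 0 0.1 0; 85 -55 0 0.2 0; 130 -85 0 0.3 0; 180 -115 0 0.4 0; 230 -147 0 0.5 0; 280 -180 0 0.6 0; 325 -210 0 0.684 0; 355 -230 0 0.684 0; 370 -238 0 0.684 0; 370 -238 0 0.684 0")

```text
clock: 1.35
eef_pos: [453.3, -169.8, 219.2]
eef_rot: [3.141, 0.001, -0.341]
wrist_force: [-0.0, 0.2, 0.5]
finger_gap: 0.5
```

```bash
python3 - <<'E'
from cell import manip, optics
import cv2,numpy as np
s=manip.read_state();print(s)
c=optics.get_calibration("wrist");print(c)
p,d=optics.camera("wrist"); cv2.imwrite("pics/w1.png",p[:,:,::-1]); np.savez("pics/w1.npz",d=d,p=s['eef_pos'],r=s['eef_rot'])
E
```

```text
{'clock': 1.35, 'joints': array([-4.34104392e-01,  1.53041678e-01,  1.70165627e+00, -1.56103078e-04,
        1.28738517e+00,  1.47772971e+00]), 'qd': array([-0.03713074, -0.0091605 ,  0.01002016, -0.00240792,  0.00047077,
       -0.01806921]), 'effort': array([  2.07604341, -43.8704145 , -35.41378856,   0.13550889,
        -0.07977347,   0.39802666]), 'eef_pos': array([ 453.28010755, -169.84037247,  219.19801471]), 'eef_rot': array([ 3.14148903e+00,  5.02271047e-04, -3.40994113e-01]), 'wrist_force': array([-0.01551341,  0.22275576,  0.46399776]), 'moment': array([0.06180087, 0.00713449, 0.03108101]), 'finger_gap': 0.49155851866100325}
{'intrinsics': array([[337.22338787,   0.        , 275.60704249],
       [  0.        , 337.22338787, 209.54945208],
       [  0.        ,   0.        ,   1.        ]]), 'dist_coeffs': array([-0.02024781,  0.        ,  0.        ,  0.        ,  0.        ]), 'hand_eye': array([[ 5.22565998e-04, -9.60249153e-01, -2.79143853e-01,
         8.23444518e+01],
       [ 9.99999661e-01,  6.79568817e-04, -4.65672302e-04,
         6.47800839e-01],
       [ 6.36858892e-04, -2.79143515e-01,  9.60249182e-01,
        -1.65761842e+02],
       [ 0.00000000e+00,  0.00000000e+00,  0.00000000e+00,
         1.00000000e+00]])}
```

View pics/w1.png

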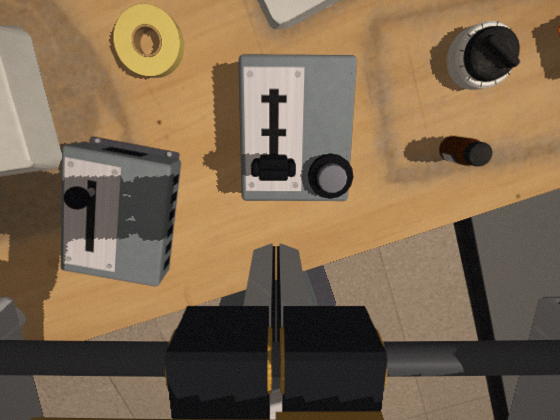

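The box's slot is vertical in the wrist image at column ~273. The paddle is at (273,168) and the button at (330,176). Next I measure from these.

```bash
cat > w.py <<'E'
import numpy as np,cv2
from cell import optics
from scipy.spatial.transform import Rotation as Ro
C=optics.get_calibration("wrist");K=C["intrinsics"];D=C["dist_coeffs"];H=C["hand_eye"]
def pose(p,r): T=np.eye(4);T[:3,:3]=Ro.from_euler('xyz',r).as_matrix();T[:3,3]=p;return T@H
def back(T,px,z):
    n=cv2.undistortPoints(np.array([[px]],float),K,D)[0,0];r=T[:3,:3]@[n[0],n[1],1];o=T[:3,3];return o+r*(z-o[2])/r[2]
def dep(T,px,d):
    n=cv2.undistortPoints(np.array([[px]],float),K,D)[0,0];u,v=map(int,px);z=np.median(d[v-1:v+2,u-1:u+2]);return T[:3,:3]@(np.array([n[0],n[1],1])*z)+T[:3,3]
E
python3 - <<'E'
from w import *
f=np.load("pics/w1.npz");T=pose(f["p"],f["r"]);d=f["d"]
for n,px in dict(button=(330,177),collar=(348,167),plate=(285,110),paddle=(273,168),grey=(330,110),table=(200,70)).items(): print(n,dep(T,px,d).round(1))
print("paddle rear r/l depth rows",[dep(T,(273,v),d).round(1).tolist() for v in range(150,186,4)])
c,s=np.cos(-.341),np.sin(-.341);Rb=np.array([[c,-s],[s,c]])
for n,px,z,b in(("n2",(274,98),50,(30.5,22)),("n1",(273.5,132),50,(-.5,22)),("btn",(330,176.5),71,(-42,-34)),("c1",(241,56),50,(70,55)),("c2",(355,56),50,(70,-55)),("c3",(243,195),50,(-70,55))):
    P=back(T,px,z);print(n,P.round(1),"box origin",(P[:2]-Rb@np.array(b)).round(1))
p=cv2.imread("pics/w1.png");cv2.imwrite("pics/w1c.png",cv2.resize(p[140:210,230:360],None,fx=6,fy=6,interpolation=cv2.INTER_CUBIC))
E
```

```text
button [ 458.  -226.2   72.4]
collar [ 459.2 -246.3   62.5]
plate [ 529.1 -206.7   51.4]
paddle [ 486.6 -179.7   90.4]
grey [ 514.8 -247.2   50.1]
table [ 5.979e+02 -1.362e+02  5.000e-01]
paddle rear r/l depth rows [[497.4, -183.3, 51.1], [495.5, -182.7, 67.1], [494.6, -182.6, 88.4], [491.5, -181.5, 90.3], [488.3, -180.4, 90.8], [484.6, -179.0, 88.8], [481.5, -178.0, 90.4], [478.1, -176.7, 90.1], [467.3, -172.6, 51.3]]
n2 [ 542.9 -200.5   50. ] box origin [ 506.8 -211. ]
n1 [ 513.4 -189.5   50. ] box origin [ 506.6 -210.4]
btn [ 458.1 -226.5   71. ] box origin [ 509.1 -208.5]
c1 [ 587.7 -184.3   50. ] box origin [ 503.3 -212.7]
c2 [ 552.9 -282.9   50. ] box origin [ 505.3 -207.7]
c3 [ 464.6 -139.    50. ] box origin [ 512.2 -214.3]
```

View pics/w1c.png

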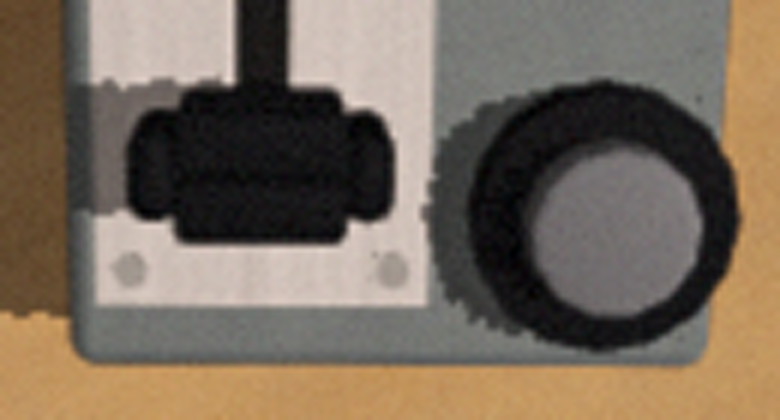

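>>> jog_arm(deltas="0 0 30 0 0; 0 0 65 0 0; 0 0 100 0 0; 0 0 125 0 0; 0 0 138 0 0; 0 0 139 0 0; 2 0 139 0 0; 5 0 139 0 0; 8 0 139 0 0; 8 0 139 0 0")

```text
clock: 2.65
eef_pos: [461.0, -172.7, 80.6]
eef_rot: [3.142, -0.0, -0.342]
wrist_force: [1.5, 0.6, 0.4]
finger_gap: 0.3
```

```bash
python3 - <<'E'
from cell import manip, optics
import cv2,numpy as np
s=manip.read_state();print(s['eef_pos'],s['wrist_force'])
p,d=optics.camera("wrist"); cv2.imwrite("pics/w2.png",p[:,:,::-1])
E
```

```text
[ 460.95698564 -172.66047503   80.61753161] [1.54436825 0.6047966  0.39835121]
```

View pics/w2.png

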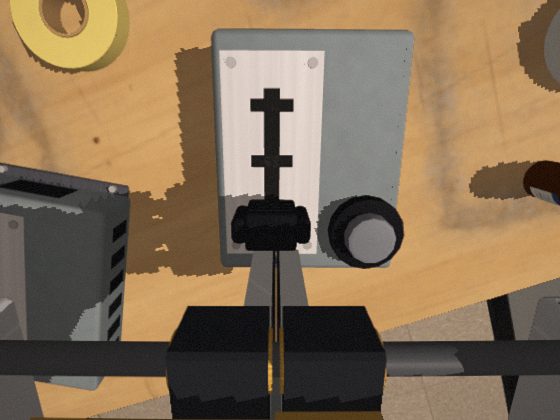

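>>> jog_arm(deltas="4 0 0 0 0; 8 0 0 0 0; 12 0 0 0 0; 16 0 0 0 0; 20 0 0 0 0; 24 0 0 0 0; 28 0 0 0 0; 32 0 0 0 0; 36 0 0 0 0; 36 0 0 0 0")

```text
clock: 3.95
eef_pos: [494.7, -184.7, 80.4]
eef_rot: [-3.142, 0.0, -0.342]
wrist_force: [-0.1, -0.2, 0.7]
finger_gap: 0.4
```

>>> jog_arm(deltas="4 0 0 0 0; 8 0 0 0 0; 12 0 0 0 0; 16 0 0 0 0; 20 0 0 0 0; 24 0 0 0 0; 27 0 0 0 0; 29 0 0 0 0; 30 0 0 0 0; 30 0 0 0 0")

```text
clock: 5.2
eef_pos: [522.9, -194.8, 80.4]
eef_rot: [3.142, 0.0, -0.342]
wrist_force: [-0.1, 0.7, -0.1]
finger_gap: 0.2
```

```bash
python3 - <<'E'
from cell import manip, optics
import cv2,numpy as np
s=manip.read_state();print(s['eef_pos'],s['wrist_force'])
p,d=optics.camera("wrist"); cv2.imwrite("pics/w3.png",p[:,:,::-1])
E
```

```text
[ 522.85605755 -194.76514762   80.43602979] [-0.1277129   0.66740449 -0.12066239]
```

View pics/w3.png

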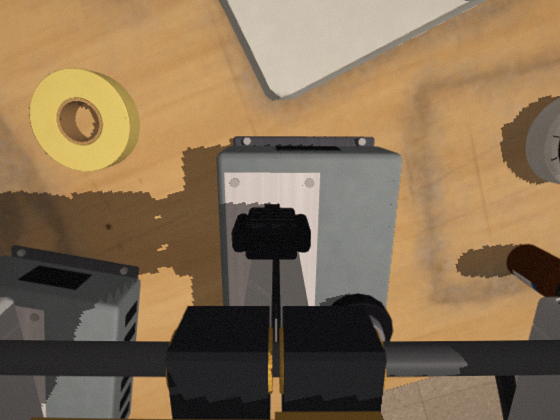

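>>> jog_arm(deltas="1 0 0 0 0; 2 0 0 0 0; 3 0 0 0 0; 3 0 0 0 0; 3 0 0 0 0; 3 0 0 0 0; 3 0 0 0 0; 3 0 0 0 0; 3 0 0 0 0; 3 0 0 0 0")

```text
clock: 6.5
eef_pos: [523.4, -195.0, 80.4]
eef_rot: [-3.142, 0.007, -0.342]
wrist_force: [-20.0, 7.8, 15.1]
finger_gap: 0.6
```

Pushing 3 mm further meets a hard stop (about 20 N), so the lever is at the end of the slot. I'll back off, rise and go above the button.

>>> jog_arm(deltas="-3 0 0 0 0; -8 0 0 0 0; -14 0 0 0 0; -18 0 -20 0 0; -22 0 -50 0 0; -30 15 -60 0 0; -40 30 -60 0 0; -50 45 -60 0 0; -55 54 -60 0 0; -55 54 -60 0 0")

```text
clock: 7.75
eef_pos: [455.2, -228.7, 140.1]
eef_rot: [-3.141, 0.001, -0.343]
wrist_force: [0.6, 1.2, -0.1]
finger_gap: 0.4
```

```bash
python3 - <<'E'
from cell import manip, optics
import cv2,numpy as np
s=manip.read_state();print(s['eef_pos'],s['wrist_force'])
p,d=optics.camera("wrist"); cv2.imwrite("pics/w4.png",p[:,:,::-1])
p,d=optics.camera("top"); cv2.imwrite("pics/t4.png",cv2.resize(p[120:320,160:420,::-1],None,fx=3,fy=3))
E
```

```text
[ 455.19762468 -228.70869331  140.13920269] [ 0.57626556  1.24322945 -0.09699807]
```

View pics/w4.png

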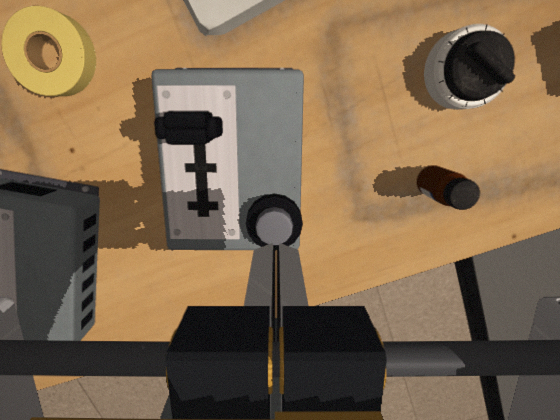

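View pics/t4.png

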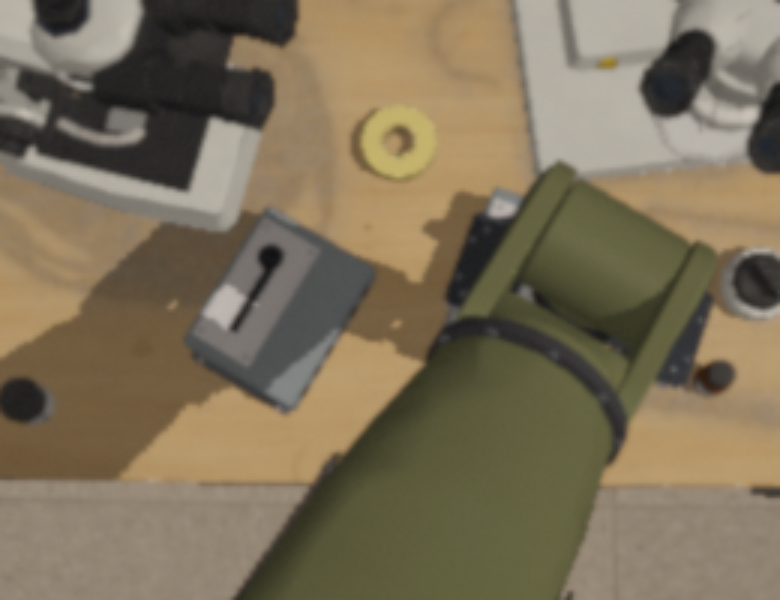

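Wrist image: the paddle is at (190,128), at the far end with both lower notches uncovered. The button at (275,226) lines up with the fingers. Now I press it.

>>> jog_arm(deltas="1 -1 20 0 0; 1 -1 40 0 0; 1 -1 50 0 0; 1 -1 53 0 0; 1 -1 55 0 0; 1 -1 57 0 0; 1 -1 58 0 0; 1 -1 59 0 0; 1 -1 60 0 0; 1 -1 60 0 0")

```text
clock: 9.1
eef_pos: [457.3, -227.6, 80.6]
eef_rot: [-3.142, -0.001, -0.342]
wrist_force: [1.5, 1.4, 4.3]
finger_gap: 0.5
```

>>> jog_arm(deltas="0 0 0.5 0 0; 0 0 1 0 0; 0 0 1.5 0 0; 0 0 2 0 0; 0 0 2 0 0; 0 0 2 0 0; 0 0 2 0 0; 0 0 2 0 0; 0 0 2 0 0; 0 0 2 0 0")

```text
clock: 10.35
eef_pos: [457.5, -227.7, 79.9]
eef_rot: [3.141, -0.001, -0.342]
wrist_force: [-4.2, 5.2, 23.0]
finger_gap: 0.3
```

Force jumped to 23 N as the button bottomed, so it is fully down. Now I release.

>>> jog_arm(deltas="0 0 -3 0 0; 0 0 -10 0 0; 0 0 -25 0 0; 0 0 -50 0 0; -10 0 -75 0 0; -25 0 -100 0 0; -40 0 -120 0 0; -50 0 -130 0 0; -50 0 -130 0 0; -50 0 -130 0 0")

```text
clock: 11.6
eef_pos: [410.0, -210.8, 207.8]
eef_rot: [-3.141, 0.001, -0.342]
wrist_force: [-1.2, 0.4, 0.1]
finger_gap: 0.6
```

```bash
python3 - <<'E'
from w import *
from cell import manip
s=manip.read_state();print(s['eef_pos'],s['wrist_force'])
p,d=optics.camera("wrist"); cv2.imwrite("pics/w5.png",p[:,:,::-1]);np.savez("pics/w5.npz",d=d,p=s['eef_pos'],r=s['eef_rot'])
p,d=optics.camera("scene"); cv2.imwrite("pics/s5.png",p[:,:,::-1])
E
```

```text
[ 409.9636645  -210.7964576   207.82882028] [-1.23856974  0.35552848  0.14659745]
```

View pics/w5.png

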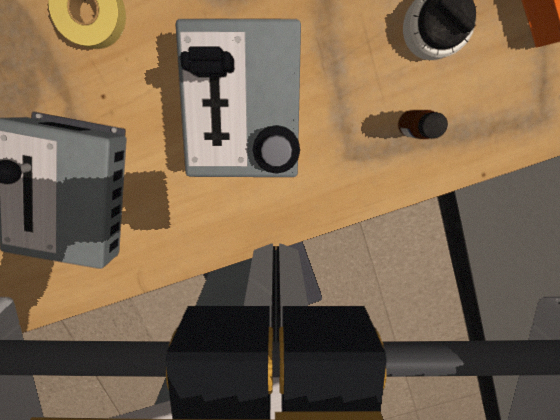

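View pics/s5.png

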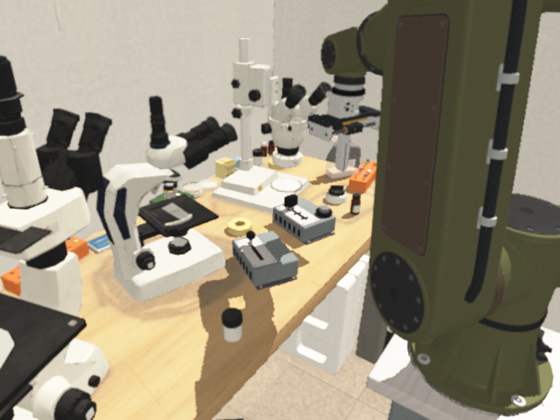

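```bash
python3 - <<'E'
from w import *
from cell import workorder
f=np.load("pics/w5.npz");T=pose(f["p"],f["r"])
for px in((276,149),(292,155),(207,62)):print(dep(T,px,f["d"]).round(1))
c,s=np.cos(-.341),np.sin(-.341)
P=dep(T,(208,62),f["d"]); v=P[:2]-[505.5,-210.3];print("paddle box x",v@[c,s],"y",v@[-s,c])
workorder.sign_off()
E
```

```text
[ 457.2 -228.5   72.5]
[ 446.1 -240.1   61.7]
[ 540.4 -201.    90.6]
paddle box x 29.791762921072976 y 19.677214366588966
the job is handed in; nothing more can be done
```

I pushed the paddle lever to its second stop and then pressed the round button fully down and let it up. The job is handed in; sign-off gave no verdict.

- **Lever:** I pushed it from behind with closed fingertips along the slot. A further 3 mm met a hard stop at about 20 N. The last wrist depth reading put the paddle centre at box x ≈ 29.8 mm (30.5 expected at the second stop), with both lower notches clear.
- **Button:** it read about 4 N near the bottom, then the force jumped to 23 N as it bottomed. After release its top is back at z ≈ 72.5 mm, against 72.4 before.
- **Surroundings:** by eye in the last pictures, the ball-ended lever and the small things stand where they did. I did not measure them again. The arm is clear, with the wrist force about 1 N.
- **Disagreements:** the box position from the wrist and top cameras differed by 2–3 mm, and single wrist points such as one corner and the button were up to about 6 mm off. None of this affected the result.

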